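Set the petri dishes on the warming plates by size

ROBOT

A 6-joint arm with a two-finger parallel gripper is mounted at the origin on a cart in front of the work surface, level with it; the furniture and walls round the work are solid. World frame = base frame: x ahead of the robot, y to its left, z up, the work surface at z = 0. Lengths are in m, angles in degrees, forces in N, time in s.
With the tool pointing down it reaches from about 0.375 to 0.9 m from the base axis. Payload 3.1 kg.
Tool frame: the origin (TCP) lies at the very end of the fingers, on their centre line; the grasp point (between the pads) lies 19 mm behind it; z points along the fingers, y is the line along which they close (so a half turn about z gives the same grasp; the last joint's range is limited). The gripper opens to 87 mm and grips with 3 to 60 N. Pads are 19 mm wide; open, the fingers measure 117 mm over their backs; the gripper's body (75 mm by 190 mm) begins 51 mm behind the grasp point.
Start: joints at [31.255, 30.224, 82.088, -0, 67.689, -10.227], TCP at [0.468, 0.414, 0.199] pointing down, gripper open.
Joint ranges: [-176.69, 176.69], [-43.24, 126.21], [12.49, 139.97], [-82, 262], [0, 151.66], [-163.58, 163.58]. Speed limits (degrees/s): [159.86, 159.86, 180, 180, 180, 180].

INTERFACE

Orientations are given as a 3x3 rotation matrix whose columns are the frame's x, y, z axes.
In Python, from rig import * gives the robot as it stands.
- The arm moves only by the tool jog_arm, never from a script. Its arguments are lists of equal length, an entry for each row: "delta_pos": the shift along the world's x, y, z in cm, a list of three; "turn": the turn about the world's z in degrees; "grip": the closure, from 0 (fully open) to 1 (shut). In form: {"delta_pos": [[x, y, z], ...], "turn": [turn, ...], "grip": [grip, ...]}. A call has 1 to 12 rows; each row is the pose to reach, as a shift and turn from the pose commanded when the call began; what a row does not reach only later rows make up. A row lasts 1/8 s, in which the tool goes at most 62.5 mm and 10.7 degrees, less where a joint would pass 70% of its speed; a pose out of reach is approached as far as the arm can. A call with a gripper value outside its range is refused whole. The fingers move at their own pace and stop on an object; the grip force is fixed at half the most. Time passes only in rows, so rows that repeat a pose let the fingers close. It gives the time, the measured TCP pose, the force, the opening and the grip force at its end, in the units of the state.
- read_state(): the state, without advancing time (a new reading comes with each control period).
- capture(name): name is "scene" or "side" or "wrist"; returns a dict with "color" (384x512x3 uint8, blue, green, red), "fovy" (degrees; the focal length in pixels is half the picture's height over the tangent of half this angle, whatever the lens; pixels are square), "cx", "cy" (the principal point, pixels), "camera_from_world" (4x4, takes a point from world to camera coordinates). Camera axes: x right, y up, looking along -z (the intrinsics and any distortion apply to the point x, -y, -z); pixel columns grow to the right and rows downward; lengths in m; the calibration is good to about 2 mm. A picture is of the moment at which its call begins. There is no depth.
- hand_in(): hands the job in; it is judged then, once.
The state is a dict: "time_s": time; "joint_positions": joint angles; "qvel": joint speeds; "tau": joint torques, N m; "position": TCP position; "tcp_rot": TCP orientation; "force": force on the tool from outside, world axes, zero at the start; "moment": the same for the moment, N m; "opening": opening from 0.0 (shut) to 1.0 (fully open); "grasp_force": force on a finger pad.
Only numpy, scipy, OpenCV 4.12 (cv2) and the standard library are available. Lean on these libraries where they do the work, as an engineer would, in place of code of your own. Each camera call takes 0.05 s, during which the arm holds its last target. There are 200 camera calls.

TASK

Put the four petri dishes on the square aluminium warming plates by size: the smallest dish on the smallest plate, the middle-sized open dish on the middle plate, and the two large dishes on the largest plate, one stacked on the other in either order. Each dish must lie flat and right way up, centred on what it rests on. Leave the small carton, the objective and the memory stick where they are.

Things in the scene. Friction and masses are not known exactly. Their poses are not given: they have to be found in the camera images.
- dish_a: large lidded petri dish, clear with a few pale droplets inside, round, 64 mm across the lid, 18 mm high with a flat top; lies flat on the table, 20 to 45 g. Origin: centre of the underside, z up. Below 4 mm height it is about 60 mm across. Same size as dish_c, the two are interchangeable. Rigid; may be gripped across its diameter.
- dish_c: the other large lidded petri dish, clear and empty, round, 64 mm across the lid, 18 mm high with a flat top; lies flat on the table, 20 to 45 g. Origin: centre of the underside, z up. Below 4 mm height it is about 60 mm across. Rigid; may be gripped across its diameter.
- dish_work: middle-sized petri dish, low and open, clear with a few pale droplets, round, 50 mm across, 10 mm high; lies flat on the table, 20 to 45 g. Origin: centre of the underside, z up. Rigid; may be gripped across its diameter.
- dish_b: smallest petri dish, lidded and clear, round, 39 mm across the lid, 14 mm high; lies flat on the table, 20 to 45 g. Origin: centre of the underside, z up. Below 4 mm height it is about 36 mm across. Rigid; may be gripped across its diameter.
- plate_large: fixed warming plate: square bare-aluminium block with rounded edges, flat top without a rim, black rubber foot; a thin dark circle of 64 mm and a small centre cross are engraved on top. The largest of the three plates, 72 x 72 mm, top 12 mm above the table, at any yaw (origin: centre of the underside, on the table; z up). Stays fast.
- plate_medium: fixed warming plate: square bare-aluminium block with rounded edges, flat top without a rim, black rubber foot; a thin dark circle of 50 mm and a small centre cross are engraved on top. The middle-sized of the three plates, 58 x 58 mm, top 12 mm above the table, at any yaw (origin: centre of the underside, on the table; z up). Stays fast.
- plate_small: fixed warming plate: square bare-aluminium block with rounded edges, flat top without a rim, black rubber foot; a thin dark circle of 39 mm and a small centre cross are engraved on top. The smallest of the three plates, 46 x 46 mm, top 12 mm above the table, at any yaw (origin: centre of the underside, on the table; z up). Stays fast.
- carton_1: bystander: small printed cardboard carton, 50 x 74 x 32 mm (its x, y, z), loose, flat on the table at any yaw. Origin: centre of the underside.
- objective: bystander: spare microscope objective, white with a coloured ring, 29 mm across and 45 mm high, standing loose. Origin: centre of the underside.
- usb_stick: bystander: dark blue memory stick, 18 x 50 x 9 mm (its x, y, z), loose, flat on the table at any yaw. Origin: centre of the underside.
Things that resemble listed ones, but are neither listed nor needed, are in the scene too. Leave any turquoise look-alike of the dish_b alone.

How it is judged:
By the outcome, as a careful person would: the job done as asked, in the order asked, and still so for the second after the job is handed in, with the robot touching nothing.
It also fails if it takes over 96 s, if anything falls off the work surface, if the arm or the gripper's body presses on something with over 40 N, if the wrist force passes 120 N, or if a joint passes its speed limit or range.

## Working session

There is one attempt and no reset: what is moved stays moved. The work goes in short steps, Python scripts to look and compute and a tool call to move; the robot and the scene stay as the last step left them, time stands still between calls to the robot, and variables do not carry over. Pictures are saved under pics/ and viewed, at most 14 in all, crops included, and the job is handed in when it is done.

Besides the shell and the picture viewer there is one more tool, called as name(argument=value, ...) on one line, values as JSON. jog_arm: Moves the arm, as the interface text tells. Its arguments: {"type":"object","properties":{"delta_pos":{"type":"array"},"turn":{"type":"array"},"grip":{"type":"array"}},"required":["delta_pos","turn","grip"]}

```bash
ls; mkdir -p pics
cat > h.py <<'E'
from rig import *
import numpy as np, cv2
def cam(n):
    c=capture(n); return c
def K(c):
    f=192/np.tan(np.radians(c["fovy"])/2); return f
def w2p(c,P):
    P=np.atleast_2d(P); M=np.array(c["camera_from_world"]); q=P@M[:3,:3].T+M[:3,3]
    f=K(c); return np.c_[c["cx"]+f*q[:,0]/-q[:,2], c["cy"]+f*(-q[:,1])/-q[:,2]]
def p2w(c,uv,z):
    uv=np.atleast_2d(uv).astype(float); M=np.array(c["camera_from_world"]); f=K(c)
    d=np.c_[(uv[:,0]-c["cx"])/f,-(uv[:,1]-c["cy"])/f,-np.ones(len(uv))]@M[:3,:3]
    o=-M[:3,:3].T@M[:3,3]; return o+d*((z-o[2])/d[:,2])[:,None]
E
python3 - <<'E'
from h import *
for n in("scene","side","wrist"):
    c=cam(n); cv2.imwrite(f"pics/{n}0.png",c["color"])
    print(n,{k:v for k,v in c.items() if k!="color"})
E
```

```text
pics
scene {'fovy': 50.00640962512872, 'cx': 251.55342121429533, 'cy': 190.5678095508714, 'camera_from_world': array([[ 0.5426641 , -0.83967305,  0.02156003, -0.28316347],
       [ 0.57840435,  0.39217768,  0.7152937 , -0.40040251],
       [-0.60906821, -0.37569379,  0.6984913 , -0.52701716],
       [ 0.        ,  0.        ,  0.        ,  1.        ]])}
side {'fovy': 50.65911219259971, 'cx': 253.7944804791408, 'cy': 191.819350343692, 'camera_from_world': array([[ 0.12510701, -0.99213178, -0.00477216, -0.04044882],
       [ 0.8751949 ,  0.10809326,  0.47153974, -0.54424474],
       [-0.46731372, -0.0631695 ,  0.8818319 , -0.76451943],
       [ 0.        ,  0.        ,  0.        ,  1.        ]])}
wrist {'fovy': 62.82883031794593, 'cx': 251.54693681079414, 'cy': 192.34955726526064, 'camera_from_world': array([[ 7.49050878e-01,  6.62512364e-01, -3.86784961e-04,
        -6.23280197e-01],
       [-6.33044847e-01,  7.15561839e-01, -2.95339595e-01,
         3.54023453e-02],
       [-1.95389365e-01,  2.21469235e-01,  9.55392262e-01,
        -3.91158542e-01],
       [ 0.00000000e+00,  0.00000000e+00,  0.00000000e+00,
         1.00000000e+00]])}
```

Run:
```python
import cv2
for n in("scene","side"):
    i=cv2.imread(f"pics/{n}0.png"); cv2.imwrite(f"pics/{n}0b.png",cv2.resize(i,(800,600),interpolation=cv2.INTER_CUBIC))
```

```text
(no output)
```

View pics/scene0b.png

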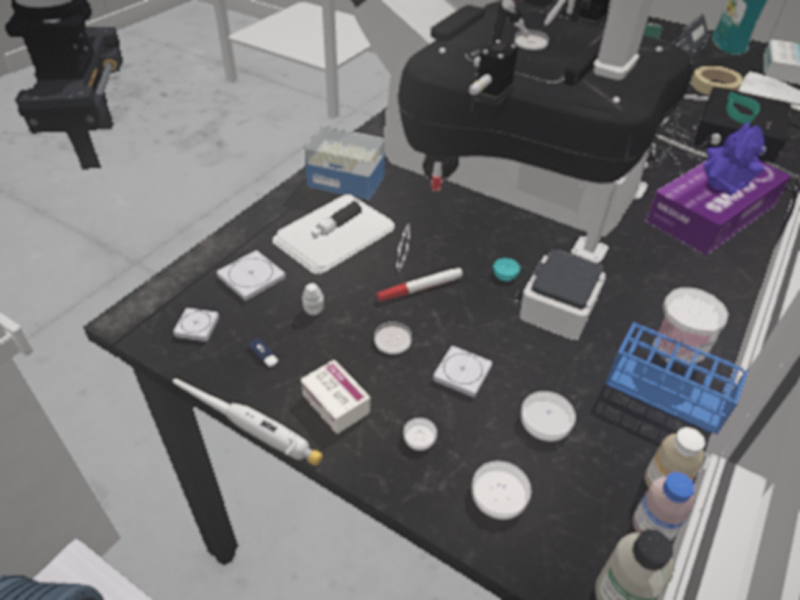

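View pics/side0b.png

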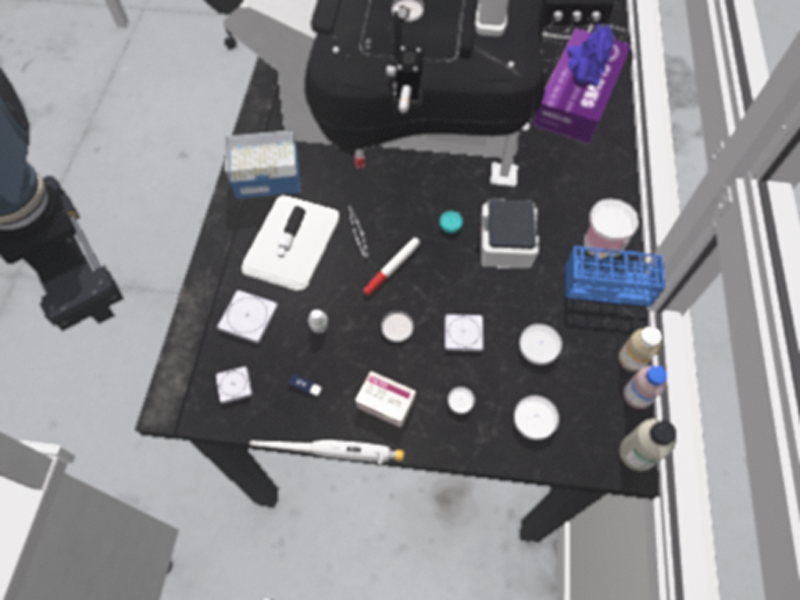

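Side view (800 px scale): large plate at (247,316), small plate (234,385), medium plate (464,332). The open dish_work is at (398,327), dish_b at (461,400), and the large dishes at (540,344) and (537,418). The cap at (451,221) is the turquoise look-alike, so I'll leave it. Next I'll measure these in both views.

```bash
cat > meas.py <<'E'
from h import *
items={ # name: side px(800), scene px(800), mid z, top z
'PL':((247,316),(251,274),.012),'PS':((234,385),(197,324),.012),'PM':((464,332),(463,371),.012),
'work':((398,327),(393,338),.005),'b':((461,400),(420,434),.007),'L1':((540,344),(547,416),.009),'L2':((537,418),(501,490),.009)}
def run():
  for k,cn in enumerate(("side","scene")):
    c=cam(cn); g=cv2.cvtColor(c["color"],cv2.COLOR_BGR2GRAY)
    for n,v in items.items():
        u=np.array(v[k])/1.5625; m=np.uint8(g>95)
        x0,y0=(u-30).astype(int); sub=m[y0:y0+60,x0:x0+60].copy()
        cs,_=cv2.findContours(sub,cv2.RETR_EXTERNAL,cv2.CHAIN_APPROX_NONE)
        cc=max(cs,key=lambda q:(cv2.pointPolygonTest(q,(30.,30.),False)>=0)*1e6+cv2.contourArea(q))
        cc=cv2.convexHull(cc).reshape(-1,2)+[x0,y0]
        W=p2w(c,cc,v[2])[:,:2].astype(np.float32)
        r=cv2.minAreaRect(W*1000)
        print(cn,n,"rect c",np.round(r[0],1),"size",np.round(r[1],1),"ang",round(r[2],1),"click",np.round(p2w(c,u,v[2])[0,:2]*1000,1))
E
python3 -c "from meas import *;run();print(read_state())"
```

```text
side PL rect c [553.8 274.4] size [78.6 78.6] ang 77.0 click [551.4 273.4]
side PS rect c [435.4 267.5] size [52.2 51.2] ang 22.9 click [433.  265.3]
side PM rect c [566.8 -77.3] size [64.4 63.2] ang 5.2 click [566.1 -78.2]
side work rect c [567.5  30.3] size [53.4 50.8] ang 7.1 click [565.2  28.1]
side b rect c [455.1 -81.1] size [40.5 42.7] ang 51.7 click [453.8 -82.5]
side L1 rect c [ 563.2 -198.7] size [66.3 72.2] ang 51.0 click [ 561.3 -199.6]
side L2 rect c [ 440.7 -196. ] size [69.  65.5] ang 2.2 click [ 439.  -197.5]
scene PL rect c [554.7 274.9] size [84.1 80.1] ang 77.6 click [553.6 272.9]
scene PS rect c [435.9 268.4] size [55.6 52.7] ang 23.6 click [435.4 265.1]
scene PM rect c [568.5 -76.4] size [67.5 62.6] ang 4.9 click [566.6 -78.8]
scene work rect c [570.4  32.8] size [57.8 51.7] ang 34.0 click [569.6  31.1]
scene b rect c [457.9 -79.1] size [44.6 39.7] ang 32.2 click [456.3 -80.5]
scene L1 rect c [ 566.6 -197.6] size [76.3 67.1] ang 24.8 click [ 564.1 -197.6]
scene L2 rect c [ 444.7 -194. ] size [73.4 66.2] ang 27.9 click [ 442.4 -194.4]
{'time_s': 0.25, 'joint_positions': array([ 3.12540754e+01,  3.02527269e+01,  8.21198754e+01, -2.73347372e-04,
        6.76895760e+01, -1.02281128e+01]), 'qvel': array([-0.02011502, -0.11722129, -0.22497055, -0.01881989,  0.0461475 ,
        0.02757467]), 'tau': array([ 9.77008931e-04, -4.39719093e+01, -1.76553887e+01,  6.32391544e-02,
        5.58296288e-02, -1.24449339e-04]), 'position': array([0.46787868, 0.41380314, 0.19885581]), 'tcp_rot': array([[-6.62388457e-01,  7.49159980e-01, -9.25434533e-04],
       [ 7.49160528e-01,  6.62388241e-01, -5.66820473e-04],
       [ 1.88357739e-04, -1.06875436e-03, -9.99999411e-01]]), 'force': array([ 0.15499897, -0.73769044, -0.53132313]), 'moment': array([-0.04565442,  0.00901477, -0.00752346]), 'grasp_force': 0.0, 'opening': 0.9969193761091705}
```

jog_arm(delta_pos=[[-1,-7,2],[-1.8,-14,4],[-1.8,-14,4],[-1.8,-14,4],[-1.8,-14,4],[-1.8,-14,4]], turn=[-10,-20,-30,-40,-41.5,-41.5], grip=[0,0,0,0,0,0])

```text
time_s: 1.0
position: [0.4501, 0.2742, 0.2392]
tcp_rot: [[-0.002, 1.0, -0.0], [1.0, 0.002, -0.0], [-0.0, -0.0, -1.0]]
force: [-0.5, -0.9, 0.0]
opening: 0.997
grasp_force: 0.0
```

Run:
```python
from h import *
c=cam("wrist"); M=c["camera_from_world"]; print(-M[:3,:3].T@M[:3,3], read_state()["joint_positions"])
print({n:w2p(c,p).round(0).tolist() for n,p in dict(PL=(.5525,.273,.012),PS=(.4345,.265,.012)).items()})
cv2.imwrite("pics/w1.png",c["color"])
```

```text
[0.44884313 0.35500885 0.42462614] [ 1.91968262e+01  1.99168609e+01  9.32897985e+01 -6.50324281e-04
  6.68148163e+01  1.90781958e+01]
{'PL': [[329.0, 160.0]], 'PS': [[240.0, 166.0]]}
```

View pics/w1.png

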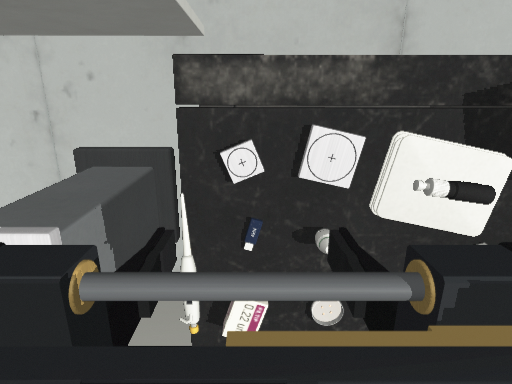

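Wrist view: the small plate cross is at (242,161) and the large plate cross at (332,157). I'll refine both numerically and read off dish_work at (327,311) too.

```bash
cat >> h.py <<'E'
def blob(c,u,z,h=45,th=110):
    g=cv2.cvtColor(c["color"],cv2.COLOR_BGR2GRAY); u=np.array(u); x0,y0=np.maximum((u-h).astype(int),0)
    sub=np.uint8(g[y0:y0+2*h,x0:x0+2*h]>th)
    cs,_=cv2.findContours(sub,cv2.RETR_EXTERNAL,cv2.CHAIN_APPROX_NONE)
    t=(float(u[0]-x0),float(u[1]-y0))
    cc=max(cs,key=lambda q:(cv2.pointPolygonTest(cv2.convexHull(q),t,False)>=0)*1e6+cv2.contourArea(q))
    cc=cv2.convexHull(cc).reshape(-1,2)+[x0,y0]
    W=(p2w(c,cc,z)[:,:2]*1000).astype(np.float32)
    r=cv2.minAreaRect(W); e=cv2.fitEllipse(W)
    return [np.round(x,1) for x in(*r,*e[:2])]
E
python3 - <<'E'
from h import *
c=cam("wrist")
for u,z in(((242,161),.012),((332,157),.012)):
    print(blob(c,u,z,th=150), p2w(c,u,z)*1000)
E
```

```text
[array([436.6, 270.5]), array([45.5, 45.9]), np.float64(23.0), array([436.4, 271.5]), array([54.2, 64.7])] [[436.75780257 271.55826015  12.        ]]
[array([555.3, 276.8]), array([71.4, 71. ]), np.float64(77.3), array([558.1, 276.3]), array([ 79.3, 126. ])] [[556.27954462 277.19824474  12.        ]]
```

jog_arm(delta_pos=[[0.1,-6,0],[0.2,-12,0],[0.3,-18,0],[0.4,-24,0],[0.5,-30,0],[0.6,-35.3,0],[0.6,-35.3,0],[0.6,-35.3,0]], turn=[0,0,0,0,0,0,0,0], grip=[0.2,0.2,0.2,0.2,0.2,0.2,0.2,0.2])

```text
time_s: 2.1
position: [0.4559, -0.0785, 0.2391]
tcp_rot: [[0.0, 1.0, -0.001], [1.0, -0.0, 0.001], [0.001, -0.001, -1.0]]
force: [0.2, 0.3, -0.3]
opening: 0.804
grasp_force: 0.0
```

Run:
```python
from h import *
c=cam("wrist")
D=dict(b=(.456,-.08,.014),PM=(.566,-.0785,.012),L1=(.564,-.198,.018),L2=(.442,-.196,.018))
for n,p in D.items():
    u=w2p(c,p)[0]; print(n,u.round(0)); 
    if 0<u[0]<512 and 0<u[1]<384: print(blob(c,u,p[2],th=110))
cv2.imwrite("pics/w2.png",c["color"])
```

```text
b [252. 161.]
[array([454.5, -79.5]), array([37.6, 37.2]), np.float64(90.0), array([454.4, -79.8]), array([38.1, 39.1])]
PM [335. 159.]
[array([569. , -75.6]), array([58. , 58.9]), np.float64(5.2), array([571.4, -75.3]), array([65.7, 98.3])]
L1 [328. 243.]
[array([ 560.3, -188.3]), array([63.2, 54.3]), np.float64(12.7), array([ 561.3, -195.3]), array([63.2, 68.7])]
L2 [242. 242.]
[array([ 440.3, -191.1]), array([65.2, 62.5]), np.float64(90.0), array([ 440.8, -191.5]), array([63.1, 67.7])]
```

View pics/w2.png

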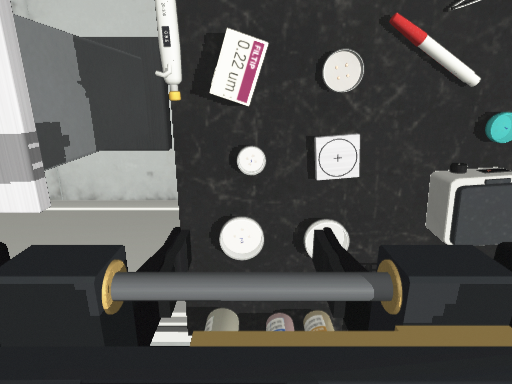

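The candidates for dish_b are the clear lidded dish at (251,160) and the turquoise one at (503,127). The clear one fits the description, at 38 mm measured. I'll confirm it in a crop.

```bash
python3 -c "
import cv2
i=cv2.imread('pics/w2.png')[20:270,200:512];cv2.imwrite('pics/w2c.png',cv2.resize(i,None,fx=2.4,fy=2.4,interpolation=cv2.INTER_CUBIC))"
```

```text
(no output)
```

View pics/w2c.png

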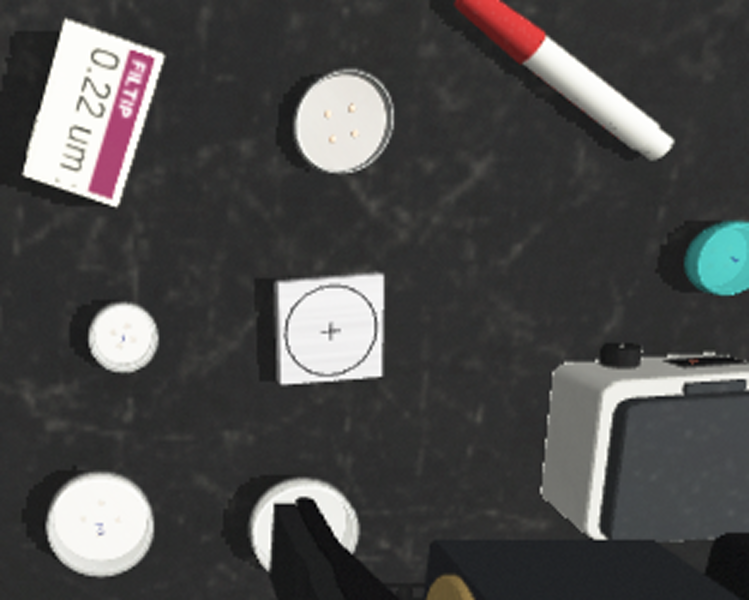

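The crop shows the clear lidded dish_b at (123,338), white and empty-looking. The turquoise one at the right edge stays untouched. Now picking dish_b.

jog_arm(delta_pos=[[-0.1,0,-6],[-0.1,0,-12],[-0.1,0,-18],[-0.1,0,-21],[-0.1,0,-23.3],[-0.1,0,-23.4],[-0.1,0,-23.4],[-0.1,0,-23.4],[-0.1,0,-23.4],[-0.1,0,-23.4],[-0.1,0,-23.4]], turn=[0,0,0,0,0,0,0,0,0,0,0], grip=[0.2,0.2,0.2,0.2,0.2,0.2,0.7,0.8,0.8,0.8,0.8])

```text
time_s: 3.52
position: [0.4553, -0.0791, 0.0056]
tcp_rot: [[0.001, 1.0, 0.0], [1.0, -0.001, -0.0], [-0.0, 0.0, -1.0]]
force: [0.7, -0.4, -0.4]
opening: 0.318
grasp_force: 0.0
```

Run:
```python
from h import *
c=cam("wrist"); s=read_state(); print(s["position"],s["opening"],w2p(c,[.455,-.08,.014]))
cv2.imwrite("pics/w3.png",c["color"])
```

```text
[ 0.45525975 -0.07911274  0.00550943] 0.2762292672725528 [[252.46896427 234.49244085]]
```

View pics/w3.png

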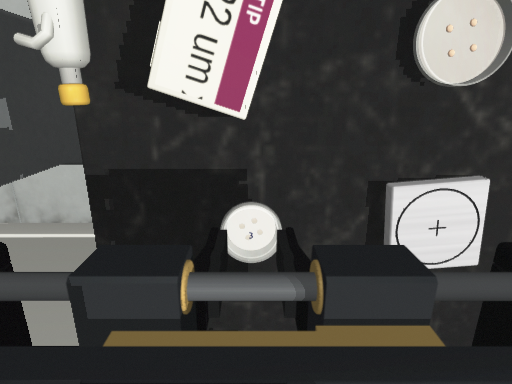

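jog_arm(delta_pos=[[0,0,0],[0,0,0],[0,0,0]], turn=[0,0,0], grip=[0.8,0.8,0.8])

```text
time_s: 3.95
position: [0.4551, -0.079, 0.0053]
tcp_rot: [[0.0, 1.0, -0.0], [1.0, -0.0, 0.0], [0.0, -0.0, -1.0]]
force: [0.2, 0.0, 0.3]
opening: 0.202
grasp_force: 0.0
```

Run:
```python
from h import *
c=cam("wrist"); d=cam("side"); u=w2p(d,[.455,-.08,.0])[0].astype(int); print(u,w2p(c,[.455,-.079,.0055]))
a=cv2.resize(c["color"][150:350,150:350],(400,400),interpolation=cv2.INTER_CUBIC)
b=cv2.resize(d["color"][u[1]-40:u[1]+40,u[0]-40:u[0]+40],(400,400),interpolation=cv2.INTER_CUBIC)
cv2.imwrite("pics/w4.png",np.hstack([a,b]))
```

```text
[293 256] [[252.64463981 227.84115462]]
```

View pics/w4.png

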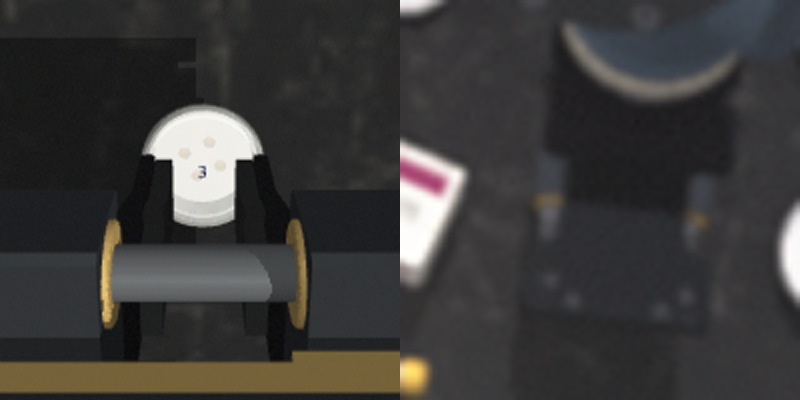

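Fingers at about 18 mm apart cover the dish without touching it, so they seem to be above it. I'll check the fingertip height in the scene view.

Run:
```python
from h import *
d=cam("scene"); p=np.array(read_state()["position"]); u=w2p(d,p)[0]; print(p,u)
x,y=u.astype(int); s=8
b=cv2.resize(d["color"][y-50:y+25,x-50:x+50],None,fx=s,fy=s,interpolation=cv2.INTER_CUBIC)
for q,col in((p,(0,0,255)),(p+[0.009,0,0],(0,255,0)),(p-[0.009,0,0],(0,255,0)),(p+[0,0,.02],(255,255,0))):
    v=(w2p(d,q)[0]-[x-50,y-50])*s; cv2.circle(b,tuple(v.astype(int).tolist()),4,col,-1)
cv2.imwrite("pics/s5.png",b)
```

```text
[ 0.45518533 -0.07897669  0.00530855] [267.72349483 278.31029735]
```

View pics/s5.png

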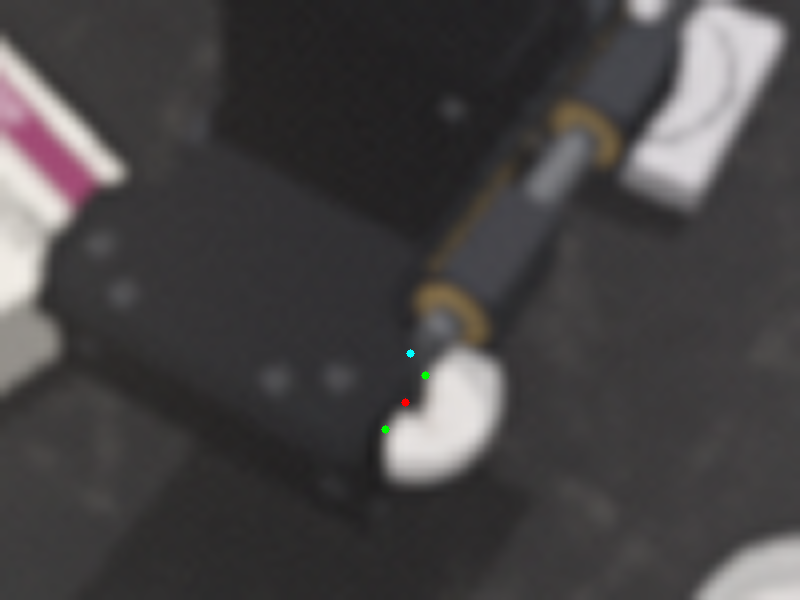

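Run:
```python
from h import *
d=cam("scene"); e=cam("side"); p=np.array([.46788,.4138,.19886]); y=np.array([.749,.662,0])
out=[]
for c,n,u in((d,"scene0",(60,85)),(e,"side0",(55,185))):
    i=cv2.imread(f"pics/{n}.png"); x0,y0=max(u[0]-50,0),u[1]-50
    b=cv2.resize(i[y0:y0+100,x0:x0+100],(400,400),interpolation=cv2.INTER_CUBIC); b=cv2.convertScaleAbs(b,alpha=2.,beta=20)
    for q,col in((p,(0,0,255)),(p+y*.0435,(0,255,0)),(p-y*.0435,(0,255,0)),(p+[0,0,.019],(255,255,0))):
        v=(w2p(c,q)[0]-[x0,y0])*4; cv2.circle(b,tuple(v.astype(int).tolist()),4,col,-1)
    out.append(b)
cv2.imwrite("pics/tip.png",np.hstack(out))
```

```text
(no output)
```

View pics/tip.png

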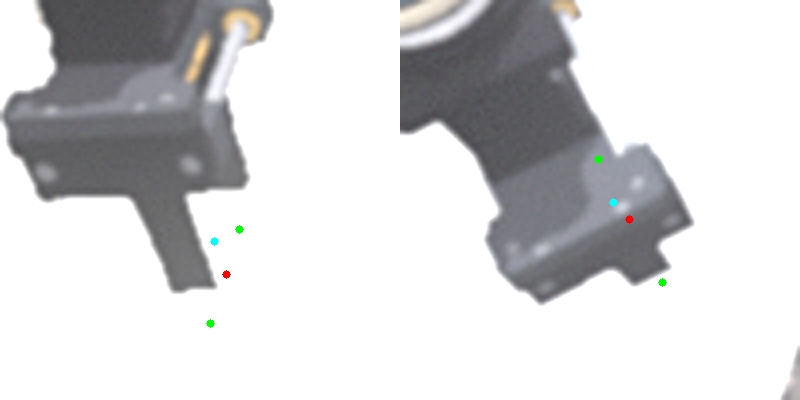

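The fingertips sit about 20 mm above the reported TCP: the scene, side and wrist views all agree on this. I'll reopen and descend carefully while watching the force.

jog_arm(delta_pos=[[0,0,0],[0,0,0],[0,0,0],[0,0,0],[0,-0.05,-0.6],[0,-0.05,-1.2],[0,-0.05,-1.2]], turn=[0,0,0,0,0,0,0], grip=[0.2,0.2,0.2,0.2,0.2,0.2,0.2])

```text
time_s: 5.08
position: [0.4547, -0.0793, -0.0073]
tcp_rot: [[0.0, 1.0, -0.001], [1.0, -0.0, 0.001], [0.001, -0.001, -1.0]]
force: [-1.1, -0.6, -0.3]
opening: 0.79
grasp_force: 0.0
```

jog_arm(delta_pos=[[0,0,-0.3],[0,0,-0.6],[0,0,-0.6],[0,0,-0.6],[0,0,-0.6],[0,0,-0.6],[0,0,-0.6],[0,0,-0.6]], turn=[0,0,0,0,0,0,0,0], grip=[0.2,0.2,0.7,0.7,0.7,0.7,0.7,0.7])

```text
time_s: 6.08
position: [0.4553, -0.0795, -0.0126]
tcp_rot: [[0.0, 1.0, 0.0], [1.0, -0.0, -0.0], [-0.0, 0.0, -1.0]]
force: [0.6, -0.6, 1.0]
opening: 0.426
grasp_force: 30.0
```

Holding 30 N. Next I'll lift and go over the small plate, then measure it from there.

jog_arm(delta_pos=[[0,0,4],[0,0,8],[-0.3,5,12],[-0.7,11,12],[-1,17,12],[-1.3,23,12],[-1.8,29,12],[-1.8,35.1,12],[-1.8,35.1,12],[-1.8,35.1,12],[-1.8,35.1,12]], turn=[0,0,0,0,0,0,0,0,0,0,0], grip=[0.7,0.7,0.7,0.7,0.7,0.7,0.7,0.7,0.7,0.7,0.7])

```text
time_s: 7.45
position: [0.437, 0.27, 0.1072]
tcp_rot: [[0.002, 1.0, -0.001], [1.0, -0.002, -0.001], [-0.001, -0.001, -1.0]]
force: [-0.7, -1.0, -0.5]
opening: 0.425
grasp_force: 30.0
```

Run:
```python
from h import *
c=cam("wrist"); s=read_state(); print(s["position"],s["opening"],s["grasp_force"])
u=w2p(c,[[.4366,.271,.012],[.5555,.277,.012],[.4366,.271,s["position"][2]+.032]]); print(u.round(1))
for q in u[:2]: print(blob(c,q,.012,th=150,h=50))
cv2.imwrite("pics/w6.png",c["color"])
```

```text
[0.43715556 0.26993049 0.10722887] 0.4202845680108574 29.99996781349182
[[252.1 185.4]
 [381.  178.9]
 [252.5 249.8]]
[array([436.9, 261. ]), array([59.4, 78.6]), np.float64(0.0), array([435.8, 242.8]), array([ 62.7, 130.5])]
[array([555.2, 276.8]), array([71.6, 71.2]), np.float64(77.3), array([554.2, 276.2]), array([ 87.6, 100. ])]
```

View pics/w6.png

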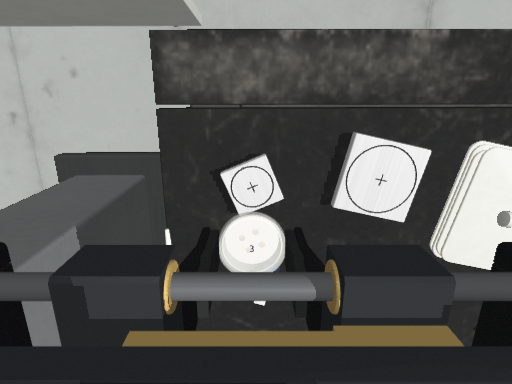

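Wrist view: the small plate cross is at about (252,187), the large plate cross at (381,180), and the held dish_b lid at (252,245). I'll get sub-pixel values for the crosses.

```bash
cat >> h.py <<'E'
def cross(c,u,z=.012,r=8):
    g=255.-cv2.cvtColor(c["color"],cv2.COLOR_BGR2GRAY); x,y=np.round(u).astype(int)
    s=g[y-r:y+r+1,x-r:x+r+1]; s=np.clip(s-np.median(s)-15,0,None)
    Y,X=np.mgrid[y-r:y+r+1,x-r:x+r+1]; p=np.array([(X*s).sum(),(Y*s).sum()])/s.sum()
    return p.round(2),(p2w(c,p,z)[0]*1000).round(1)
E
python3 - <<'E'
from h import *
c=cam("wrist")
print(cross(c,(252,187)),cross(c,(381,180)))
z=read_state()["position"][2]+.027
g=cv2.cvtColor(c["color"],cv2.COLOR_BGR2GRAY)
cc=cv2.HoughCircles(g[200:290,200:305],cv2.HOUGH_GRADIENT,1,20,param1=100,param2=10,minRadius=27,maxRadius=36)
print(cc[0][:3]+[200,200,0]); print(p2w(c,cc[0][:3,:2]+[200,200],z)*1000)
E
```

```text
(array([251.5 , 186.31]), array([436.3, 270. ,  12. ])) (array([380.25, 179.64]), array([555.2, 276.1,  12. ]))
[[251.5 242.5  31. ]]
[[436.28161354 272.84750435 134.30052162]]
```

jog_arm(delta_pos=[[0,-0.1,-5],[0,-0.1,-9],[0,-0.1,-10.2],[0,-0.1,-10.5],[0,-0.1,-10.65],[0,-0.1,-10.65],[0,-0.1,-10.65],[0,-0.1,-10.65]], turn=[0,0,0,0,0,0,0,0], grip=[0.7,0.7,0.7,0.7,0.7,0.7,0.7,0.7])

```text
time_s: 8.55
position: [0.4374, 0.2707, 0.0014]
tcp_rot: [[0.0, 1.0, 0.001], [1.0, -0.0, 0.0], [0.0, 0.001, -1.0]]
force: [0.1, 0.8, -0.5]
opening: 0.423
grasp_force: 30.0
```

jog_arm(delta_pos=[[-0.05,0,-0.1],[-0.05,0,-0.1],[-0.05,0,-0.1],[-0.05,0,-0.1],[-0.05,0,-0.1],[-0.05,0,5],[-0.05,0,10],[-0.05,0,14],[-0.05,0,14],[-0.05,0,14]], turn=[0,0,0,0,0,0,0,0,0,0], grip=[0.7,0.35,0.35,0.35,0.35,0.35,0.2,0.2,0.2,0.2])

```text
time_s: 9.8
position: [0.436, 0.2702, 0.1404]
tcp_rot: [[0.0, 1.0, -0.001], [1.0, -0.0, -0.0], [-0.0, -0.001, -1.0]]
force: [-0.2, -0.1, -0.0]
opening: 0.801
grasp_force: 0.0
```

Run:
```python
from h import *
c=cam("wrist"); s=read_state(); print(s["position"],s["opening"])
u=w2p(c,[.4363,.2703,.026])[0]; print(u)
x,y=u.astype(int); b=cv2.resize(c["color"][y-35:y+35,x-45:x+45],None,fx=8,fy=8,interpolation=cv2.INTER_CUBIC)
cv2.imwrite("pics/w7.png",b)
```

```text
[0.43555491 0.27006047 0.1397419 ] 0.8020176037482825
[252.70431167 181.00854805]
```

View pics/w7.png

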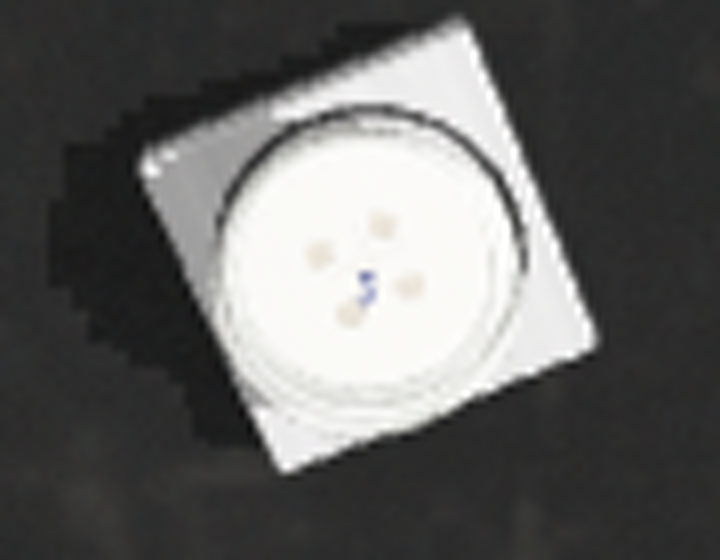

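Dish_b sits on the small plate, with the lid outline within 1 mm of the engraved circle. Next is dish_work: hover and measure.

jog_arm(delta_pos=[[3,-5,0],[6,-10,0],[9,-15,0],[11,-20,0],[13.2,-23.9,0],[13.2,-23.9,0],[13.2,-23.9,0],[13.2,-23.9,0]], turn=[0,0,0,0,0,0,0,0], grip=[0.2,0.2,0.2,0.2,0.2,0.2,0.2,0.2])

```text
time_s: 10.85
position: [0.5673, 0.0329, 0.14]
tcp_rot: [[-0.001, 1.0, -0.003], [1.0, 0.001, 0.001], [0.001, -0.003, -1.0]]
force: [-0.9, 0.7, 0.5]
opening: 0.804
grasp_force: 0.0
```

Run:
```python
from h import *
c=cam("wrist"); s=read_state(); print(s["position"],s["opening"])
for z in(0.002,.010):
    u=w2p(c,[.568,.031,z])[0]; print(u,blob(c,u,z,th=110,h=60))
cv2.imwrite("pics/w8.png",c["color"])
```

```text
[0.5675467  0.03287915 0.14032039] 0.7977898696947648
[253.20748139 177.08030758] [array([568.3,  30. ]), array([50.1, 51.5]), np.float64(0.1), array([568.4,  30.2]), array([50.7, 52.2])]
[253.23785446 178.99133049] [array([568.3,  32. ]), array([48.9, 50.2]), np.float64(0.1), array([568.3,  32.2]), array([49.5, 51. ])]
```

View pics/w8.png

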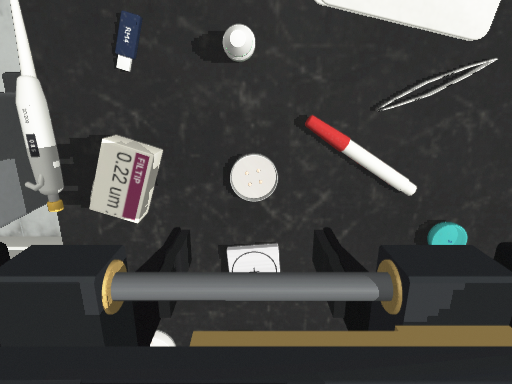

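dish_work is at (254,177), i.e. (0.568, 0.031). Picking it.

jog_arm(delta_pos=[[0,0,-6],[0,0,-11],[0,0,-14],[0,0,-15.2],[0,0,-15.5],[0,0,-15.5],[0,0,-15.5],[0,0,-15.5],[0,0,-15.5],[0,0,-15.5]], turn=[0,0,0,0,0,0,0,0,0,0], grip=[0.2,0.2,0.2,0.2,0.2,0.2,0.7,0.7,0.7,0.7])

```text
time_s: 12.15
position: [0.5695, 0.0314, -0.0128]
tcp_rot: [[0.0, 1.0, 0.002], [1.0, -0.0, -0.0], [-0.0, 0.002, -1.0]]
force: [-0.4, 0.7, 7.1]
opening: 0.432
grasp_force: 3.2
```

Opening is 0.43 where 0.57 was expected, with 7 N upward, so the fingers probably slipped over the rim. Opening and looking.

jog_arm(delta_pos=[[0,0,0],[0,0,0],[0,0,0],[0,0,0],[0,0,2],[0,0,8],[0,0,14],[0,0,15.5],[0,0,15.5],[0,0,15.5]], turn=[0,0,0,0,0,0,0,0,0,0], grip=[0.2,0.2,0.2,0.2,0.2,0.2,0.2,0.2,0.2,0.2])

```text
time_s: 13.4
position: [0.5669, 0.0317, 0.1388]
tcp_rot: [[0.0, 1.0, -0.005], [1.0, -0.0, 0.001], [0.001, -0.005, -1.0]]
force: [0.0, -0.2, -0.1]
opening: 0.796
grasp_force: 0.0
```

Run:
```python
from h import *
c=cam("wrist"); s=read_state(); print(s["position"],s["opening"],s["force"])
for z in(0.002,.010):
    u=w2p(c,[.568,.031,z])[0]; print(u,blob(c,u,z,th=110,h=60))
cv2.imwrite("pics/w9.png",c["color"])
```

```text
[0.56688147 0.03168603 0.13855934] 0.7978879495273749 [-0.8766746   0.58348194 -0.38633228]
[253.83842069 176.33649924] [array([568.7,  31.3]), array([49.8, 51.1]), np.float64(0.0), array([568.5,  30.7]), array([50.6, 52.3])]
[253.86817494 178.23885122] [array([568.6,  33.3]), array([48.6, 49.8]), np.float64(0.0), array([568.5,  32.7]), array([49.4, 51. ])]
```

The dish hasn't moved: the fingers passed over its 10 mm rim, so the tips are about 24 mm above the reported TCP. I'll go lower in small steps.

jog_arm(delta_pos=[[0,0,-6],[0,0,-11],[0,0,-14.5],[0,0,-15.3],[0,0,-15.6],[0,0,-15.8],[0,0,-15.9],[0,0,-15.9]], turn=[0,0,0,0,0,0,0,0], grip=[0.2,0.2,0.2,0.2,0.2,0.2,0.2,0.2])

```text
time_s: 14.45
position: [0.5693, 0.0315, -0.0173]
tcp_rot: [[0.0, 1.0, 0.002], [1.0, -0.0, -0.0], [-0.0, 0.002, -1.0]]
force: [0.5, -0.1, -0.2]
opening: 0.799
grasp_force: 0.0
```

jog_arm(delta_pos=[[0,0,-0.15],[0,0,-0.3],[0,0,-0.3],[0,0,-0.3]], turn=[0,0,0,0], grip=[0.2,0.2,0.2,0.2])

```text
time_s: 14.95
position: [0.5686, 0.0315, -0.0212]
tcp_rot: [[0.0, 1.0, -0.0], [1.0, -0.0, 0.0], [0.0, -0.0, -1.0]]
force: [0.3, 0.2, 1.0]
opening: 0.805
grasp_force: 0.0
```

jog_arm(delta_pos=[[0,0,0],[0,0,0],[0,0,0],[0,0,0],[0,0,0]], turn=[0,0,0,0,0], grip=[0.7,0.7,0.7,0.7,0.7])

```text
time_s: 15.58
position: [0.5688, 0.0315, -0.0212]
tcp_rot: [[0.0, 1.0, 0.0], [1.0, -0.0, -0.0], [-0.0, 0.0, -1.0]]
force: [0.6, -0.3, 0.3]
opening: 0.555
grasp_force: 30.2
```

Gripped at 0.555. Moving over the medium plate.

jog_arm(delta_pos=[[0,0,5],[0,-2,10],[0,-7,13],[0,-10.7,13],[0,-10.7,13],[0,-10.7,13],[0,-10.7,13]], turn=[0,0,0,0,0,0,0], grip=[0.7,0.7,0.7,0.7,0.7,0.7,0.7])

```text
time_s: 16.45
position: [0.568, -0.0742, 0.1083]
tcp_rot: [[-0.001, 1.0, -0.002], [1.0, 0.001, 0.001], [0.001, -0.002, -1.0]]
force: [-0.0, 0.1, -1.3]
opening: 0.557
grasp_force: 30.2
```

Run:
```python
from h import *
c=cam("wrist"); s=read_state(); print(s["position"],s["opening"])
u=w2p(c,[.5687,-.076,.012])[0]; print(u,cross(c,u,r=9),cross(c,u,r=7))
d=cv2.imread("pics/w2.png"); 
cv2.imwrite("pics/w10.png",c["color"])
```

```text
[ 0.56818622 -0.07415095  0.10835355] 0.5551499743905138
[253.17321511 188.1485078 ] (array([253.48, 188.4 ]), array([569. , -76.2,  12. ])) (array([253.48, 188.4 ]), array([569. , -76.2,  12. ]))
```

View pics/w10.png

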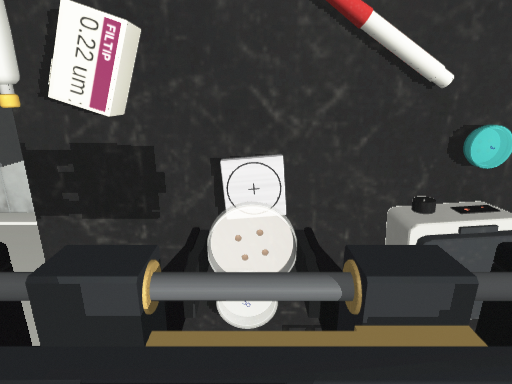

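The medium plate cross is at (253,188), i.e. (0.569, -0.0762), and the held dish_work is at about (252,245). Lowering.

jog_arm(delta_pos=[[0.05,-0.05,-6],[0.05,-0.05,-10],[0.05,-0.05,-11.2],[0.05,-0.05,-11.5],[0.05,-0.05,-11.7],[0.05,-0.05,-11.7],[0.05,-0.05,-11.7],[0.05,-0.05,-11.7]], turn=[0,0,0,0,0,0,0,0], grip=[0.7,0.7,0.7,0.7,0.7,0.7,0.7,0.7])

```text
time_s: 17.5
position: [0.5695, -0.0762, -0.0075]
tcp_rot: [[0.0, 1.0, 0.001], [1.0, -0.0, -0.0], [-0.0, 0.001, -1.0]]
force: [0.6, -0.3, -1.2]
opening: 0.556
grasp_force: 30.2
```

jog_arm(delta_pos=[[0,0,-0.05],[0,0,-0.05],[0,0,-0.05],[0,0,-0.05],[0,0,-0.05],[0,0,5],[0,0,10],[0,0,14.8],[0,0,14.8],[0,0,14.8],[0,0,14.8]], turn=[0,0,0,0,0,0,0,0,0,0,0], grip=[0.7,0.7,0.3,0.3,0.3,0.3,0.2,0.2,0.2,0.2,0.2])

```text
time_s: 18.88
position: [0.5679, -0.0756, 0.1382]
tcp_rot: [[0.0, 1.0, -0.003], [1.0, -0.0, 0.001], [0.001, -0.003, -1.0]]
force: [0.1, 0.3, -0.1]
opening: 0.799
grasp_force: 0.0
```

Run:
```python
from h import *
c=cam("wrist"); s=read_state(); print(s["position"],s["opening"])
cv2.imwrite("pics/w11.png",c["color"])
g=cv2.cvtColor(c["color"],cv2.COLOR_BGR2GRAY)
u=w2p(c,[.569,-.0762,.022])[0]; x,y=u.astype(int)
G=cv2.resize(g[y-45:y+45,x-45:x+45],None,fx=4,fy=4,interpolation=cv2.INTER_CUBIC)
cc=cv2.HoughCircles(G,cv2.HOUGH_GRADIENT,1,2,param1=80,param2=25,minRadius=80,maxRadius=110)
for q in cc[0][:6]:
    p=q[:2]/4+[x-45,y-45]; print(p,q[2]/4,(p2w(c,p,.022)[0]*1000).round(1),(p2w(c,p,.012)[0]*1000).round(1))
for n,p in dict(L1=(.562,-.198,.018),L2=(.441,-.195,.018)).items():
    u=w2p(c,p)[0]; print(n,u,blob(c,u,.018,th=110,h=60))
```

```text
[ 0.56802113 -0.07562834  0.13821352] 0.798928286441115
[254.125 177.875] 23.75 [569.4 -72.6  22. ] [569.4 -75.2  12. ]
[254.375 178.625] 24.325 [569.6 -73.4  22. ] [569.7 -76.   12. ]
[254.625 179.375] 23.775 [569.9 -74.2  22. ] [570.  -76.8  12. ]
[254.125 179.375] 23.775 [569.4 -74.2  22. ] [569.4 -76.8  12. ]
[254.875 178.125] 24.325 [570.1 -72.9  22. ] [570.2 -75.5  12. ]
[255.125 178.625] 24.05 [570.4 -73.4  22. ] [570.5 -76.   12. ]
L1 [247.26538906 285.54993887] [array([ 561. , -203.2]), array([134.7,  16.9]), np.float64(0.1), array([ 558.8, -203.7]), array([ 20.2, 215.4])]
L2 [138.95882614 283.11637931] [array([ 447.7, -191.7]), array([113.4,  59.8]), np.float64(10.2), array([ 450.9, -207.6]), array([105.3, 118.5])]
```

jog_arm(delta_pos=[[-0.2,-5,0],[-0.5,-10,0],[-0.5,-12.1,0],[-0.5,-12.1,0],[-0.5,-12.1,0],[-0.5,-12.1,0]], turn=[0,0,0,0,0,0], grip=[0,0,0,0,0,0])

```text
time_s: 19.68
position: [0.564, -0.1952, 0.1397]
tcp_rot: [[-0.002, 1.0, -0.001], [1.0, 0.002, 0.001], [0.001, -0.001, -1.0]]
force: [0.0, 0.2, 0.0]
opening: 0.998
grasp_force: 0.0
```

Run:
```python
from h import *
c=cam("wrist"); s=read_state(); print(s["position"],s["opening"])
cv2.imwrite("pics/w12.png",c["color"])
for n,p in dict(L1=(.562,-.198,.018),L2=(.441,-.195,.018)).items():
    u=w2p(c,p)[0]; print(n,u)
    for z in (.004,.018):print(blob(c,u,z,th=110,h=50))
```

```text
[ 0.56413232 -0.19536838  0.1398062 ] 1.0008299685683173
L1 [250.31058137 182.02611351]
[array([ 562.1, -200.7]), array([66.3, 66.2]), np.float64(45.3), array([ 562.2, -200.6]), array([65.9, 67.7])]
[array([ 562.2, -196.9]), array([63.4, 63.3]), np.float64(45.3), array([ 562.2, -196.9]), array([63. , 64.7])]
L2 [130.36499988 178.98223957]
[array([ 436.3, -195.7]), array([69.5, 65.8]), np.float64(42.1), array([ 436.6, -196.1]), array([66.1, 70.2])]
[array([ 441.8, -192.2]), array([66.5, 63. ]), np.float64(42.1), array([ 442.1, -192.5]), array([63.2, 67.1])]
```

L1 is at (0.5624, -0.1973). Picking it.

jog_arm(delta_pos=[[-0.15,0,-6],[-0.15,0,-11],[-0.15,0,-14],[-0.15,0,-15.2],[-0.15,0,-15.6],[-0.15,0,-15.7],[-0.15,0,-15.7],[-0.15,0,-15.7],[-0.15,0,-15.7],[-0.15,0,-15.7],[-0.15,0,-15.7]], turn=[0,0,0,0,0,0,0,0,0,0,0], grip=[0,0,0,0,0,0,0,0.6,0.6,0.6,0.6])

```text
time_s: 21.1
position: [0.5628, -0.1971, -0.0169]
tcp_rot: [[0.0, 1.0, 0.0], [1.0, -0.0, -0.0], [-0.0, 0.0, -1.0]]
force: [-0.4, -1.1, 1.5]
opening: 0.726
grasp_force: 30.0
```

jog_arm(delta_pos=[[0,0,5],[0,0,10],[-0.1,5.9,13],[-0.2,11.8,13],[-0.3,17.7,13],[-0.4,23.6,13],[-0.5,29.5,13],[-0.6,35.4,13],[-0.7,41.3,13],[-0.7,47.4,13],[-0.7,47.4,13],[-0.7,47.4,13]], turn=[0,0,0,0,0,0,0,0,0,0,0,0], grip=[0.6,0.6,0.6,0.6,0.6,0.6,0.6,0.6,0.6,0.6,0.6,0.6])

```text
time_s: 22.6
position: [0.5551, 0.2767, 0.1125]
tcp_rot: [[-0.001, 1.0, -0.001], [1.0, 0.001, -0.001], [-0.001, -0.001, -1.0]]
force: [-0.7, -0.1, -1.5]
opening: 0.726
grasp_force: 30.0
```

Run:
```python
from h import *
c=cam("wrist"); s=read_state(); print(s["position"],s["opening"])
u=w2p(c,[.5552,.2765,.012])[0]; print(u,cross(c,u,r=9),cross(c,u,r=7)); cv2.imwrite("pics/w13.png",c["color"])
```

```text
[0.55528615 0.27589122 0.1124914 ] 0.7229967791290761
[252.56502336 185.05861087] (array([252.49, 187.63]), array([555.1, 274. ,  12. ])) (array([252.56, 185.48]), array([555.2, 276.1,  12. ]))
```

jog_arm(delta_pos=[[0,-0.05,-6],[0,-0.05,-10],[0,-0.05,-11.2],[0,-0.05,-11.5],[0,-0.05,-11.7],[0,-0.05,-11.7],[0,-0.05,-11.7],[0,-0.05,-11.7],[0,-0.05,-11.75]], turn=[0,0,0,0,0,0,0,0,0], grip=[0.6,0.6,0.6,0.6,0.6,0.6,0.6,0.6,0.6])

```text
time_s: 23.78
position: [0.5558, 0.2767, -0.0044]
tcp_rot: [[0.0, 1.0, 0.0], [1.0, -0.0, 0.0], [0.0, 0.0, -1.0]]
force: [-0.1, 0.1, -0.6]
opening: 0.728
grasp_force: 30.0
```

jog_arm(delta_pos=[[-0.05,-0.05,-0.05],[-0.05,-0.05,-0.05],[-0.05,-0.05,-0.05],[-0.05,-0.05,-0.05],[-0.05,-0.05,-0.05],[-0.05,-0.05,5],[-0.05,-0.05,10],[-0.05,-0.05,15],[-0.05,-0.05,15],[-0.05,-0.05,15],[-0.05,-0.05,15]], turn=[0,0,0,0,0,0,0,0,0,0,0], grip=[0.6,0.6,0.14,0.14,0.14,0.14,0.14,0.14,0.14,0.14,0.14])

```text
time_s: 25.15
position: [0.5538, 0.2755, 0.1434]
tcp_rot: [[0.0, 1.0, -0.004], [1.0, -0.0, -0.001], [-0.001, -0.004, -1.0]]
force: [-0.1, -0.4, 0.5]
opening: 0.859
grasp_force: 0.0
```

Run:
```python
from h import *
c=cam("wrist"); s=read_state(); print(s["position"],s["opening"],s["force"])
cv2.imwrite("pics/w14.png",c["color"])
g=cv2.cvtColor(c["color"],cv2.COLOR_BGR2GRAY)
u=w2p(c,[.5552,.2762,.030])[0]; x,y=u.astype(int); print(u)
G=cv2.resize(g[y-45:y+45,x-45:x+45],None,fx=4,fy=4,interpolation=cv2.INTER_CUBIC)
cc=cv2.HoughCircles(G,cv2.HOUGH_GRADIENT,1,2,param1=80,param2=20,minRadius=100,maxRadius=160)
for q in cc[0][:6]:
    p=q[:2]/4+[x-45,y-45]; print(p,q[2]/4,(p2w(c,p,.030)[0]*1000).round(1),(p2w(c,p,.012)[0]*1000).round(1))
# where dish appears on the plate
print(blob(c,u,.012,th=150,h=60))
```

```text
[0.55391805 0.27557445 0.14343542] 0.859212333476057 [-0.00770572 -0.19865378 -0.54261725]
[254.14097834 180.57582177]
[254.375 179.125] 32.625 [555.4 277.7  30. ] [555.6 272.9  12. ]
[254.375 176.625] 30.45 [555.4 280.2  30. ] [555.5 275.6  12. ]
[254.875 178.375] 33.475 [555.9 278.4  30. ] [556.1 273.7  12. ]
[255.625 178.625] 34.0 [556.7 278.2  30. ] [556.9 273.5  12. ]
[253.375 180.125] 31.325 [554.4 276.7  30. ] [554.5 271.8  12. ]
[255.875 175.375] 28.775 [556.9 281.5  30. ] [557.1 276.9  12. ]
[array([555.2, 275.4]), array([75. , 71.1]), np.float64(77.3), array([559.6, 280.5]), array([82. , 95.2])]
```

jog_arm(delta_pos=[[-1,-5.8,0],[-2,-11.6,0],[-3.5,-17.4,0],[-5,-23.2,0],[-7,-29,0],[-9,-34.8,0],[-10.5,-40.6,0],[-11.35,-47.1,0],[-11.35,-47.1,0],[-11.35,-47.1,0],[-11.35,-47.1,0],[-11.35,-47.1,0]], turn=[0,0,0,0,0,0,0,0,0,0,0,0], grip=[0,0,0,0,0,0,0,0,0,0,0,0])

```text
time_s: 26.7
position: [0.4417, -0.1933, 0.1452]
tcp_rot: [[-0.002, 1.0, -0.001], [1.0, 0.002, 0.001], [0.001, -0.001, -1.0]]
force: [0.1, -0.6, -0.6]
opening: 1.001
grasp_force: 0.0
```

Run:
```python
from h import *
c=cam("wrist"); s=read_state(); print(s["position"],s["opening"])
cv2.imwrite("pics/w15.png",c["color"])
u=w2p(c,(.4414,-.195,.018))[0]; print(u)
for z in (.004,.018):print(blob(c,u,z,th=110,h=50))
```

```text
[ 0.44180518 -0.19354256  0.14529736] 1.0032861643464417
[251.96710342 179.53785658]
[array([ 440.4, -196.3]), array([64.7, 67.3]), np.float64(0.1), array([ 440.3, -196.5]), array([66.1, 67.8])]
[array([ 440.4, -192.7]), array([61.9, 64.5]), np.float64(0.1), array([ 440.3, -192.9]), array([63.3, 64.9])]
```

jog_arm(delta_pos=[[-0.1,0.2,-6],[-0.1,0.2,-11],[-0.1,0.2,-14.5],[-0.1,0.2,-15.8],[-0.1,0.2,-16.1],[-0.1,0.2,-16.25],[-0.1,0.2,-16.25],[-0.1,0.2,-16.25],[-0.1,0.2,-16.25],[-0.1,0.2,-16.25],[-0.1,0.2,-16.25]], turn=[0,0,0,0,0,0,0,0,0,0,0], grip=[0,0,0,0,0,0,0,0.6,0.6,0.6,0.6])

```text
time_s: 28.12
position: [0.4408, -0.1931, -0.017]
tcp_rot: [[0.0, 1.0, 0.0], [1.0, -0.0, -0.0], [-0.0, 0.0, -1.0]]
force: [0.2, 0.2, 2.2]
opening: 0.728
grasp_force: 30.0
```

jog_arm(delta_pos=[[0,0,5],[0,0,10],[1,5.8,14],[2.5,11.6,14],[4,17.4,14],[6,23.2,14],[8,29,14],[10,34.8,14],[11,40.6,14],[11.45,46.9,14],[11.45,46.9,14],[11.45,46.9,14]], turn=[0,0,0,0,0,0,0,0,0,0,0,0], grip=[0.6,0.6,0.6,0.6,0.6,0.6,0.6,0.6,0.6,0.6,0.6,0.6])

```text
time_s: 29.62
position: [0.5543, 0.2759, 0.1222]
tcp_rot: [[-0.001, 1.0, -0.002], [1.0, 0.001, -0.001], [-0.001, -0.002, -1.0]]
force: [-0.2, -0.5, -1.0]
opening: 0.727
grasp_force: 30.0
```

jog_arm(delta_pos=[[0,0,-5],[0,0,-9],[0,0,-10.2],[0,0,-10.6],[0,0,-10.8],[0,0,-10.9],[0,0,-10.9],[0,0,-10.9],[0,0,-10.9]], turn=[0,0,0,0,0,0,0,0,0], grip=[0.6,0.6,0.6,0.6,0.6,0.6,0.6,0.6,0.6])

```text
time_s: 30.75
position: [0.5553, 0.2762, 0.0141]
tcp_rot: [[0.0, 1.0, 0.0], [1.0, -0.0, 0.0], [0.0, 0.0, -1.0]]
force: [-0.3, -0.2, -0.2]
opening: 0.725
grasp_force: 30.0
```

Lower the last half millimetre, release and retreat.

jog_arm(delta_pos=[[0,0,-0.05],[0,0,-0.05],[0,0,-0.05],[0,0,-0.05],[0,0,-0.05],[0,0,5],[0,0,10],[-3,-5,16],[-3,-5,16],[-3,-5,16],[-3,-5,16]], turn=[0,0,0,0,0,0,0,0,0,0,0], grip=[0.6,0.6,0.14,0.14,0.14,0.14,0.14,0.14,0.14,0.14,0.14])

```text
time_s: 32.12
position: [0.5249, 0.2263, 0.1724]
tcp_rot: [[0.0, 1.0, -0.002], [1.0, -0.0, 0.0], [0.0, -0.002, -1.0]]
force: [-0.9, 0.1, -0.5]
opening: 0.861
grasp_force: 0.0
```

Run:
```python
from h import *
c=cam("wrist"); d=cam("scene"); print(read_state()["opening"])
def crop(c,p,h): 
    x,y=w2p(c,p)[0].astype(int); return cv2.resize(c["color"][max(y-h,0):y+h,max(x-h,0):x+h],(390,290*1),interpolation=cv2.INTER_CUBIC) if False else cv2.resize(c["color"][max(y-h,0):y+h,max(x-h,0):x+h],(290,290),interpolation=cv2.INTER_CUBIC)
w11=cv2.imread("pics/w11.png"); w14=cv2.imread("pics/w14.png")
a=[cv2.resize(w11[135:221,211:297],(290,290),interpolation=cv2.INTER_CUBIC),cv2.resize(w14[135:225,209:299],(290,290),interpolation=cv2.INTER_CUBIC)]
b=[crop(c,(.5552,.2762,.03),50),crop(d,(.5552,.2762,.03),35)]
cv2.imwrite("pics/fin.png",np.vstack([np.hstack(a),np.hstack(b)]))
```

```text
0.8589340707821578
```

View pics/fin.png

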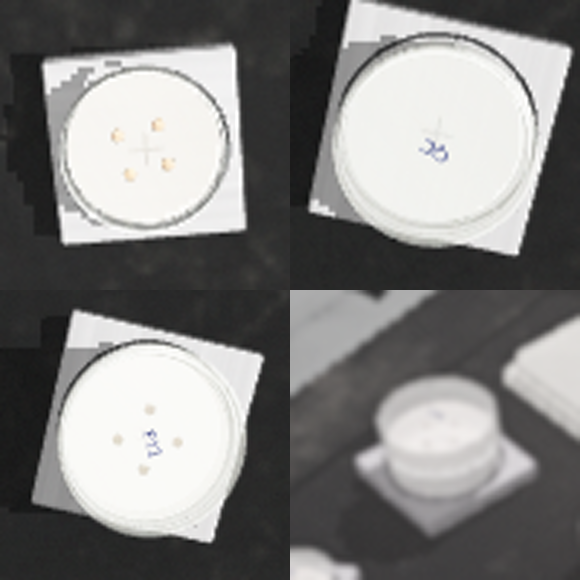

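The final picture shows dish_work centred on its cross at (147,150), with all four droplets in place. The two large dishes are stacked flat and concentric on the large plate. The gripper is clear, so I'm handing in.

```bash
python3 -c "
from rig import *
print(hand_in())"
```

```text
the job is handed in; nothing more can be done
None
```

The job is handed in after about 32 s of the 96 s allowed: all four dishes lie flat and centred on their plates to within about 1 mm by camera, with the two large dishes stacked on the largest, and I did not touch the carton, objective, memory stick or turquoise look-alike.

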